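# Open the touch-latch tea cupboard

### The arm

A 7-joint arm with a two-finger parallel gripper is mounted at the origin on a cart in front of the work surface, level with it; the furniture and walls round the work are solid. World frame = base frame: x ahead of the robot, y to its left, z up, the work surface at z = 0. Lengths are in mm, angles in rad, forces in N, time in s.
With the tool pointing down it reaches from about 425 to 1025 mm from the base axis. Payload 3.6 kg.
Tool frame: the origin (TCP) lies midway between the tips of the shut fingers; the grasp point (between the pads) lies 19 mm behind it; z points along the fingers, y is the line along which they close (so a half turn about z gives the same grasp; the last joint's range is limited). The gripper opens to 85 mm and grips with 20 to 120 N. Pads are 22 mm wide; open, the fingers measure 114 mm over their backs; the gripper's body (76 mm by 85 mm) begins 54 mm behind the grasp point. The pads swing forward as they close: fully open they stand 13 mm farther back than shut.
Start: joints at [-1.435, 0.591, 0.048, 1.609, -0.033, 0.943, -0.034], TCP at [164.431, 706.11, 231.302] pointing down, gripper open.
Joint ranges: [-2.69, 2.69], [-0.47, 2.24], [-1.27, 1.36], [0.19, 2.51], [-1.53, 4.68], [0.08, 2.07], [-3.09, 3.09]. Speed limits (rad/s): [2.57, 2.57, 3.14, 3.14, 3.14, 3.14, 3.14].

### API

Orientations are given as a unit quaternion [w, x, y, z].
In Python, from bench import bot gives the robot as it stands. The module is installed in compiled form; this text tells all that it offers.
- The arm moves only by the tool jog_arm, never from a script. Its argument "rows" is a list of rows, each a list of 7 numbers: the shift along the tool's x, y, z each as a share of 20 mm, from -1 to 1, then the turn, a rotation vector about the tool's x, y, z each as a share of 6 degrees, from -1 to 1, then the finger opening in mm, from 0 to 85.4. In form: [[x, y, z, ax, ay, az, grip], ...]. A call has exactly 5 rows; each row shifts and turns the commanded pose from where the row before left it, along the tool's axes as they then stand; what a row does not reach is not made up. A row lasts 1/12 s, in which the tool goes at most 41.7 mm and 7.16 degrees, less where a joint would pass 70% of its speed; a pose out of reach is approached as far as the arm can. A call with a number of a shift or a turn outside -1 to 1 is refused whole. A call with a gripper value outside its range is refused whole. The fingers move at their own pace and stop on an object; "grip_force" is the grip in N (left out, the last holds). Time passes only in rows, so rows that do not move let the fingers close, or fill a call up. It gives the time, the measured TCP pose, the force, the opening and the grip force at its end, in the units of the state.
- bot.get_obs(): the state, without advancing time (a new reading comes with each control period).
- bot.get_image(name): name is "scene" or "top" or "wrist"; returns (picture, depth): 400x640x3 uint8, red, green, blue; 400x640 float32, mm along the optical axis (not along the pixel's ray), 0 where there is no reading.
- bot.camera_params(name): a dict with "mtx" (3x3 intrinsics, pixels), "rvec" (rotation vector, rad) and "tvec" (3), from world to camera coordinates, as OpenCV has them. Camera axes: x right, y down, z forward; pixel columns grow to the right and rows downward; lengths in mm; the calibration is good to about 2 mm. A picture is of the moment at which its call begins: read the wrist's pose just before it. camera_params takes no time and is no camera call; for the wrist camera it gives the pose at the moment of the call.
- bot.finish_job(): hands the job in; it is judged then, once.
The state is a dict: "clock": time; "joint_pos": joint angles; "qd": joint speeds; "tau": joint torques, N m; "ee_pos": TCP position; "tool_rot": TCP orientation; "ft_force": force on the tool from outside, world axes, zero at the start; "wrist_torque": the same for the moment, N m; "grip_width": finger opening in mm; "finger_force": force on a finger pad.
Only numpy, scipy, OpenCV 4.12 (cv2) and the standard library are available. Lean on these libraries where they do the work, as an engineer would, in place of code of your own. Each camera call takes 0.05 s, during which the arm holds its last target. There are 200 camera calls.

### The job

Open the small cupboard with the green door: press its door gently in at the brass mark so that the touch catch lets go, let it spring ajar by itself, then push it wide open from behind with the fingers and leave it standing open. Grip and lift nothing, leave the oak cupboard shut and do not disturb the mug, jar and tumbler.

Things in the scene. Friction and masses are not known exactly. Their poses are not given: they have to be found in the camera images.
- green_cupboard: White worktop cupboard, fixed, 200 wide (y) x 182 deep (x) x 200 mm high, green door facing the robot. Two tea boxes inside. Origin: centre of its underside; x from door to back, y to the left seen from the robot. Carcass front edges at x = -78 mm; outer face of the shut door at x = -92 mm, so it stands 14 mm proud. Door 172 mm wide, 16 mm thick, 22 to 186 mm above the worktop, no handle.
- green_cupboard_door_push (a point): Place to press on the green door: round brass mark (16 mm, 1.5 mm proud) on its outer face near the free left edge, 150 mm above the worktop, 150 mm from the hinge line, 22 mm from the free edge. Moves with the door; axes: x into the door (pressing direction), y from hinge to free edge, z up.
- green_cupboard_door_hinge (a point): Point on the vertical hinge line of the green door, at its right edge in the plane of the outer face, 150 mm above the worktop. Turns with the door, axes as those of the push mark.
- green_cupboard_door (a joint): green door's angle, rad: 0 shut; negative pressed in (stop -0.045 = 7 mm at the mark); positive as the free left edge swings towards the robot; stop 1.65. Touch catch: pressing the mark 3 to 4 mm in (7 to 10 N) frees it; once let go, a spring pushes the door out to about 0.5 in about a second. Beyond that it swings freely (under 1 N) and stays where left.
- oak_cupboard: White worktop cupboard, fixed, 200 wide (y) x 182 deep (x) x 200 mm high, light oak door facing the robot. Like the green one. Origin: centre of its underside; x from door to back, y to the left seen from the robot. Carcass front edges at x = -78 mm; outer face of the shut door at x = -92 mm, so it stands 14 mm proud. Door 172 mm wide, 16 mm thick, 22 to 186 mm above the worktop, no handle.
- oak_cupboard_door_push (a point): Place to press on the light oak door: round brass mark (16 mm, 1.5 mm proud) on its outer face near the free left edge, 150 mm above the worktop, 150 mm from the hinge line, 22 mm from the free edge. Moves with the door; axes: x into the door (pressing direction), y from hinge to free edge, z up.
- oak_cupboard_door_hinge (a point): Point on the vertical hinge line of the light oak door, at its right edge in the plane of the outer face, 150 mm above the worktop. Turns with the door, axes as those of the push mark.
- oak_cupboard_door (a joint): light oak door's angle, rad: 0 shut; negative pressed in (stop -0.045 = 7 mm at the mark); positive as the free left edge swings towards the robot; stop 1.65. Touch catch: pressing the mark 3 to 4 mm in (7 to 10 N) frees it; once let go, a spring pushes the door out to about 0.5 in about a second. Beyond that it swings freely (under 1 N) and stays where left.
- mug: White mug with grey dots, 82 mm across, 91 mm high, handle to its +y, loose. Origin: centre of its underside.
- sugar_jar: Low glass jar with white lid, 67 mm across, 70 mm high, loose. Origin: centre of its underside.
- tumbler: Clear fluted glass tumbler, 65 mm across, 79 mm high, loose. Origin: centre of its underside.

How it is judged:
By the outcome, as a careful person would: the job done as asked, in the order asked, and still so for the second after the job is handed in, with the robot touching nothing.
It also fails if it takes over 51 s, if anything falls off the work surface, if the arm or the gripper's body presses on something with over 40 N, if the wrist force passes 120 N, or if a joint passes its speed limit or range.

## Working session

There is one attempt and no reset: what is moved stays moved. The work goes in short steps, Python scripts to look and compute and a tool call to move; the robot and the scene stay as the last step left them, time stands still between calls to the robot, and variables do not carry over. Pictures are saved under pics/ and viewed, at most 10 in all, crops included, and the job is handed in when it is done.

Besides the shell and the picture viewer there is one more tool, called after "Call:" as name([rows], argument=value, ...), one row to a line, values as JSON. jog_arm: Moves the arm, as the interface text tells. Shift numbers are shares of 20 mm and turn numbers shares of 6 degrees, none past 1 either way. Its arguments: {"type":"object","properties":{"rows":{"type":"array","items":{"type":"array","items":{"type":"number"}}},"grip_force":{"type":"number"}},"required":["rows"]}

```bash
mkdir -p pics
cat > h.py <<'E'
import numpy as np, cv2
from bench import bot
from scipy.spatial.transform import Rotation as R
def cam(n):
    p=bot.camera_params(n); Rm=cv2.Rodrigues(np.array(p['rvec'],float))[0]; return np.array(p['mtx']),Rm,np.array(p['tvec'],float).ravel()
def pts(n,depth):
    K,Rm,t=cam(n); v,u=np.mgrid[:400,:640]
    c=np.stack([(u-K[0,2])/K[0,0]*depth,(v-K[1,2])/K[1,1]*depth,depth],-1)
    return (c-t)@Rm
def st():
    o=bot.get_obs(); q=o['tool_rot']; m=R.from_quat([q[1],q[2],q[3],q[0]]).as_matrix()
    return o,np.array(o['ee_pos']),m
E
python3 - <<'E'
from h import *
o,p,m=st(); print(o['clock'],p,m.round(3),o['joint_pos'],o['grip_width'])
for n in ['scene','top']:
    im,d=bot.get_image(n); np.savez(f'pics/{n}.npz',im=im,d=d); cv2.imwrite(f'pics/{n}0.png',im[...,::-1])
    K,Rm,t=cam(n); print(n,(-Rm.T@t).round(),K[0,0])
E
```

```text
0.0 [164.24417996 705.2832783  230.12493779] [[-0.974  0.227 -0.   ]
 [ 0.227  0.974 -0.002]
 [-0.    -0.002 -1.   ]] [-1.43549775  0.59212368  0.04829981  1.60985632 -0.03327642  0.94269864
 -0.0337125 ] 85.5722262035032
scene [-266. -841.  934.] 423.58597764980544
top [  38. -212. 1625.] 502.0450343752183
```

View pics/scene0.png

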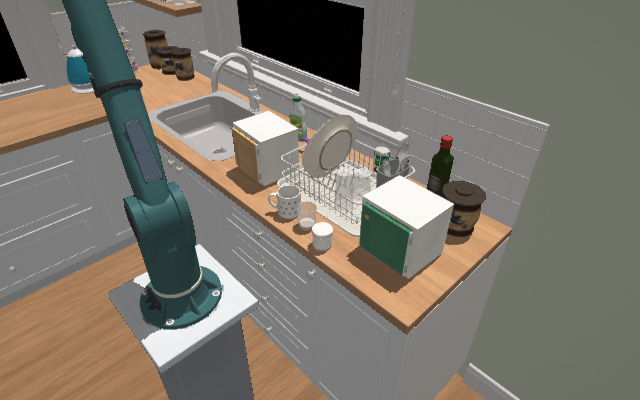

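View pics/top0.png

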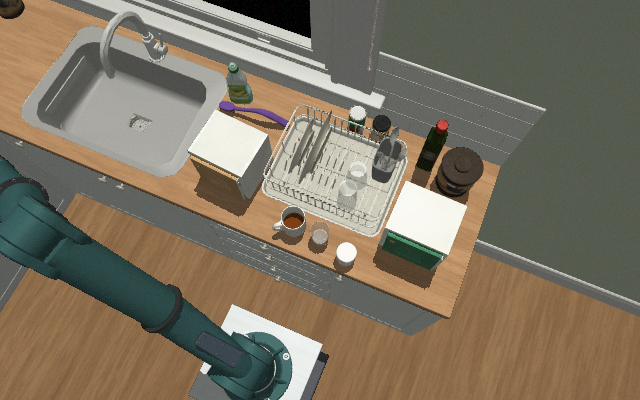

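The scene view shows the green cupboard at about (405,225), the oak one at (265,147), and the mug, tumbler and jar at (288,200), (307,214) and (322,236). In the top view the green cupboard is at (425,225) with its door edge near (412,252). Now I'll measure the door.

Run:
```python
from h import *
for n in ['scene','top']:
    z=np.load(f'pics/{n}.npz'); im,d=z['im'],z['d']; P=pts(n,d)
    hsv=cv2.cvtColor(im,cv2.COLOR_RGB2HSV); u0=350
    g=cv2.inRange(hsv,(65,90,30),(90,255,200)); g[:, :u0]=0; g[:180]=0
    k,l,s,c=cv2.connectedComponentsWithStats(g); i=1+np.argmax(s[1:,4]); print(n,s[i])
    msk=cv2.erode((l==i).astype(np.uint8),np.ones((3,3)))>0
    Q=P[msk&(d>0)]; cen=np.median(Q,0); Q=Q[np.linalg.norm(Q-cen,axis=1)<200]
    cc=Q.mean(0); nrm=np.linalg.svd(Q-cc)[2][2]; print('door cen',cc.round(1),'n',nrm.round(3),'z',Q[:,2].min(),Q[:,2].max(), 'rms',((Q-cc)@nrm).std())
    # roof of cupboards: white at z~200
    top=(d>0)&(abs(P[...,2]-200)<6)&(hsv[...,1]<60)&(hsv[...,2]>150)
    k,l,s,c=cv2.connectedComponentsWithStats(top.astype(np.uint8))
    for i in range(1,k):
        if s[i,4]>600:
            xy=P[l==i][:,:2].astype(np.float32); print(' roof',s[i], cv2.minAreaRect(xy), np.median(P[l==i][:,2]))
    # loose things: points 30..95 high in the front area
    if n=='top':
        m=(d>0)&(P[...,2]>30)&(P[...,2]<100)
        k,l,s,c=cv2.connectedComponentsWithStats(m.astype(np.uint8))
        for i in range(1,k):
            if s[i,4]>80 and 250<c[i][0]<370 and 190<c[i][1]<280:
                q=P[l==i]; print(' thing',c[i].round(),np.percentile(q,2,axis=0).round(),np.percentile(q,98,axis=0).round())
    # brass mark
    y=cv2.inRange(hsv,(12,80,90),(32,255,255)); 
    if n=='scene':
        x0,y0,w,h=360,195,60,80; sub=y[y0:y0+h,x0:x0+w]; 
        k,l,s,c=cv2.connectedComponentsWithStats(sub)
        for i in range(1,k):
            if 3<s[i,4]<100: print(' brass',c[i]+[x0,y0],s[i,4],P[int(round(c[i][1]+y0)),int(round(c[i][0]+x0))])
        cv2.imwrite('pics/crop.png',cv2.resize(im[170:290,350:460,::-1],None,fx=5,fy=5,interpolation=cv2.INTER_CUBIC))
```

```text
scene [ 360  203   52   71 2106]
door cen [ 499.3 -309.2  115.5] n [-0.999  0.033 -0.002] z 31.633534180048798 190.0946809127179 rms 2.481874205178364
 roof [ 233  111   65   31 1074] ((584.06298828125, 351.6499938964844), (207.01040649414062, 171.4145050048828), 85.3714370727539) 201.05362239545445
 roof [ 363  175   91   55 2431] ((595.5740966796875, -306.19921875), (202.9275360107422, 173.32652282714844), 89.0558090209961) 201.1621714930824
 brass [366.38461538 216.53846154] 13 [ 497.52044142 -239.09985332  150.85062303]
 brass [417.58333333 273.08333333] 12 [ 556.1662053  -405.57942815    2.47041755]
top [ 382  231   60   39 1057]
door cen [ 498.1 -305.3  126.4] n [-0.999  0.03   0.011] z 35.20561409987081 193.18632650294978 rms 2.7041856932219326
 roof [ 188  109   80   68 2749] ((582.2179565429688, 353.80047607421875), (201.97695922851562, 169.97434997558594), 85.17082977294922) 199.4335613378076
 roof [ 385  181   82   74 3321] ((593.1707153320312, -305.5047607421875), (199.67396545410156, 168.81971740722656), 88.21427917480469) 199.50514626430163
 thing [317. 204.] [ 535. -174.   31.] [569. 212.  97.]
 thing [347. 205.] [566. -89.  34.] [607. -14.  99.]
 thing [291. 220.] [416.  42.  30.] [502. 128.  94.]
 thing [319. 230.] [430. -45.  31.] [493.  16.  83.]
 thing [346. 253.] [ 400. -149.   42.] [460. -90.  76.]
```

View pics/crop.png

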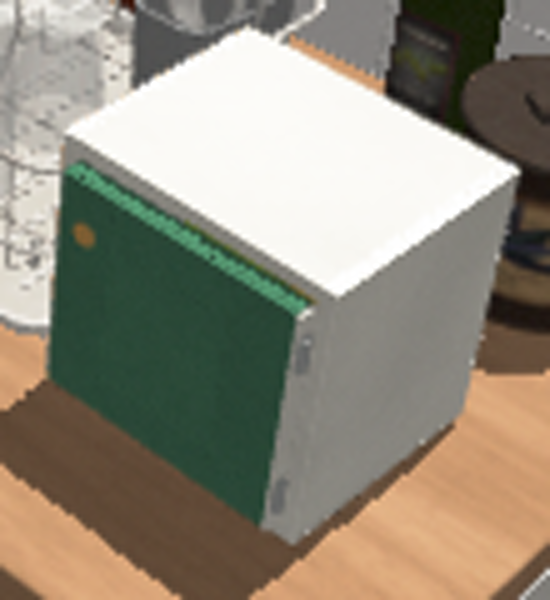

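The crop shows the brass mark at scene pixel (367,217), which puts it at about (498,-240,150). The door is shut, with the hinge to the right at about (493,-392), and the jar is at about (430,-119). I'll start the transit.

Call:
jog_arm([
  [-0.98, -0.81, -0.2, 0, 0, 0, 0],
  [-0.98, -0.81, -0.2, 0, 0, 0, 0],
  [-0.98, -0.81, -0.2, 0, 0, 0, 0],
  [-0.98, -0.81, -0.2, 0, 0, 0, 0],
  [-0.98, -0.81, -0.2, 0, 0, 0, 0],
])

```text
clock: 0.52
ee_pos: [242.0, 603.6, 250.9]
tool_rot: [-0.0, 0.114, 0.993, -0.001]
ft_force: [0.2, 0.6, 0.5]
grip_width: 25.3
finger_force: 0.0
```

Run:
```python
from h import *
o,p,m=st(); print(o['clock'],p,np.round(o['joint_pos'],2))
K,Rm,t=cam('wrist'); print('cam in tool',((-Rm.T@t)-p)@m, (m.T@Rm.T[:,2]).round(2))
```

```text
0.5167 [241.9954778  603.56300807 250.87223982] [-1.3   0.48  0.05  1.77 -0.03  0.9   0.11]
cam in tool [ 8.04535360e+01  2.62481102e-02 -1.44052747e+02] [-0.31 -0.    0.95]
```

Call:
jog_arm([
  [-0.98, -0.81, 0, 0, 0, 0, 0],
  [-0.98, -0.81, 0, 0, 0, 0, 0],
  [-0.98, -0.81, 0, 0, 0, 0, 0],
  [-0.98, -0.81, 0, 0, 0, 0, 0],
  [-0.98, -0.81, 0, 0, 0, 0, 0],
])

```text
clock: 0.93
ee_pos: [319.0, 502.5, 250.9]
tool_rot: [-0.0, 0.114, 0.993, -0.0]
ft_force: [0.1, -0.2, -1.0]
grip_width: -0.1
finger_force: 0.0
```

Call:
jog_arm([
  [-0.98, -0.81, 0, 0, 0, 0, 0],
  [-0.98, -0.81, 0, 0, 0, 0, 0],
  [-0.98, -0.81, 0, 0, 0, 0, 0],
  [-0.98, -0.81, 0, 0, 0, 0, 0],
  [-0.98, -0.81, 0, 0, 0, 0, 0],
])

```text
clock: 1.35
ee_pos: [396.0, 401.4, 251.0]
tool_rot: [-0.0, 0.114, 0.993, -0.0]
ft_force: [0.5, -0.5, 0.7]
grip_width: 0.4
finger_force: 0.0
```

Call:
jog_arm([
  [-0.7, -0.9, 0, 0, 0, 0, 0],
  [-0.7, -0.9, 0, 0, 0, 0, 0],
  [-0.7, -0.9, 0, 0, 0, 0, 0],
  [-0.7, -0.9, 0, 0, 0, 0, 0],
  [-0.7, -0.9, 0, 0, 0, 0, 0],
])

```text
clock: 1.77
ee_pos: [443.5, 297.9, 251.0]
tool_rot: [-0.0, 0.114, 0.993, -0.0]
ft_force: [-0.4, -0.1, -0.7]
grip_width: 0.2
finger_force: 0.0
```

Call:
jog_arm([
  [-0.2, -1, 0, 0, 0, 0, 0],
  [-0.2, -1, 0, 0, 0, 0, 0],
  [-0.2, -1, 0, 0, 0, 0, 0],
  [-0.2, -1, 0, 0, 0, 0, 0],
  [-0.2, -1, 0, 0, 0, 0, 0],
])

```text
clock: 2.18
ee_pos: [439.8, 196.1, 251.0]
tool_rot: [-0.0, 0.114, 0.993, -0.0]
ft_force: [0.2, -0.9, -0.2]
grip_width: -0.1
finger_force: 0.0
```

Call:
jog_arm([
  [-0.28, -1, 0, 0, 0, 0, 0],
  [-0.28, -1, 0, 0, 0, 0, 0],
  [-0.28, -1, 0, 0, 0, 0, 0],
  [-0.28, -1, 0, 0, 0, 0, 0],
  [-0.28, -1, 0, 0, 0, 0, 0],
])

```text
clock: 2.6
ee_pos: [444.4, 92.5, 251.1]
tool_rot: [-0.0, 0.114, 0.993, -0.0]
ft_force: [0.9, -1.4, -0.2]
grip_width: 0.1
finger_force: 0.0
```

Call:
jog_arm([
  [-0.25, -1, 0, 0, 0, 0, 0],
  [-0.25, -1, 0, 0, 0, 0, 0],
  [-0.25, -1, 0, 0, 0, 0, 0],
  [-0.25, -1, 0, 0, 0, 0, 0],
  [-0.25, -1, 0, 0, 0, 0, 0],
])

```text
clock: 3.02
ee_pos: [446.0, -10.5, 251.1]
tool_rot: [-0.0, 0.114, 0.993, -0.0]
ft_force: [0.0, 0.1, -0.6]
grip_width: 0.2
finger_force: 0.0
```

Call:
jog_arm([
  [-0.2, -1, 0, 0, 0, -0.38, 0],
  [-0.18, -1, 0, 0, 0, -0.38, 0],
  [-0.14, -1, 0, 0, 0, -0.38, 0],
  [-0.1, -1, 0, 0, 0, -0.38, 0],
  [-0.06, -1, 0, 0, 0, -0.38, 0],
])

```text
clock: 3.43
ee_pos: [444.6, -111.5, 251.1]
tool_rot: [-0.0, 0.014, 1.0, 0.0]
ft_force: [0.5, -0.5, 0.5]
grip_width: -0.2
finger_force: 0.0
```

Run:
```python
from h import *
o,p,m=st(); print(o['clock'],p,m.round(3),np.round(o['joint_pos'],2))
im,d=bot.get_image('wrist'); cv2.imwrite('pics/w1.png',im[...,::-1]); P=pts('wrist',d)
hsv=cv2.cvtColor(im,cv2.COLOR_RGB2HSV)
g=cv2.inRange(hsv,(65,90,20),(90,255,220)); k,l,s,c=cv2.connectedComponentsWithStats(g); i=1+np.argmax(s[1:,4]); q=P[(l==i)&(d>0)]
print(s[i],np.percentile(q,[2,50,98],axis=0).round(1))
```

```text
3.4333 [ 444.57979074 -111.4550518   251.12225484] [[-1.     0.028 -0.001]
 [ 0.028  1.     0.   ]
 [ 0.001  0.    -1.   ]] [-0.07  0.23  0.25  2.18 -0.09  0.74  1.79]
[   0  218  207   80 7103] [[ 492.4 -387.4   71.8]
 [ 497.5 -322.4  177.3]
 [ 507.9 -228.3  189.4]]
```

View pics/w1.png

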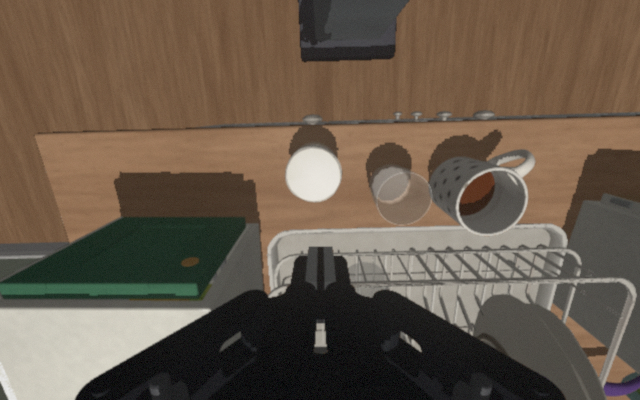

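The wrist view looks back towards the robot. The brass mark is at (190,263), the fingertips at (320,250), the jar at (314,172), and nothing stands in front of the green door. Next I'll move in front of the mark and tilt the tips towards the door.

Call:
jog_arm([
  [0, -1, 0.6, 0, 0, 0, 0],
  [0, -1, 0.6, 0, 0, 0, 0],
  [0, -1, 0.6, 0, 0, 0, 0],
  [0, -1, 0.6, 0, 0, 0, 0],
  [0, -1, 0.6, 0, 0, 0, 0],
])

```text
clock: 3.9
ee_pos: [441.8, -211.1, 190.6]
tool_rot: [-0.0, 0.015, 1.0, 0.0]
ft_force: [0.6, -0.2, 0.9]
grip_width: -0.2
finger_force: 0.0
```

Call:
jog_arm([
  [0, -0.29, 0.45, 0, -0.67, 0, 0],
  [0, -0.29, 0.45, 0, -0.67, 0, 0],
  [0, -0.29, 0.45, 0, -0.67, 0, 0],
  [0, -0.29, 0.45, 0, -0.67, 0, 0],
  [0, -0.29, 0.45, 0, -0.67, 0, 0],
])

```text
clock: 4.32
ee_pos: [446.4, -238.3, 147.6]
tool_rot: [0.169, 0.014, 0.985, -0.002]
ft_force: [1.5, 0.2, -1.7]
grip_width: 0.3
finger_force: 0.0
```

Run:
```python
from h import *
o,p,m=st(); print(o['clock'],p,m.round(3),np.round(o['joint_pos'],2))
im,d=bot.get_image('wrist'); cv2.imwrite('pics/w2.png',im[...,::-1])
im,d=bot.get_image('scene'); cv2.imwrite('pics/s2.png',cv2.resize(im[130:290,290:470,::-1],None,fx=3,fy=3))
```

```text
4.3167 [ 446.42776397 -238.27625295  147.56557286] [[-0.942  0.029  0.333]
 [ 0.028  1.    -0.01 ]
 [-0.333  0.    -0.943]] [ 0.68  0.4  -0.24  2.35 -0.54  0.1   2.54]
```

View pics/w2.png

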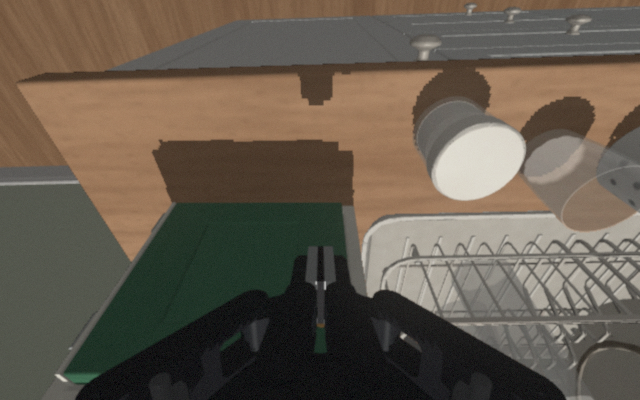

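The mark shows at (321,323), right between the finger shafts, so the tips are lined up in y. I'll ease the tilt and move closer.

Call:
jog_arm([
  [-0.47, 0, 0.17, 0, 0.67, 0, 0],
  [-0.48, 0, 0.13, 0, 0.67, 0, 0],
  [-0.3, 0, 0.06, 0, 0, 0, 0],
  [0, 0, 0, 0, 0, 0, 0],
  [0, 0, 0, 0, 0, 0, 0],
])

```text
clock: 4.83
ee_pos: [471.5, -236.9, 147.6]
tool_rot: [0.109, 0.012, 0.994, 0.0]
ft_force: [-0.9, 0.3, 0.5]
grip_width: 0.1
finger_force: 0.0
```

Run:
```python
from h import *
o,p,m=st(); print(o['clock'],p,m.round(3),np.round(o['joint_pos'],2),o['ft_force'])
```

```text
4.8333 [ 471.49778007 -236.93848279  147.58877546] [[-0.976  0.024  0.216]
 [ 0.024  1.    -0.003]
 [-0.216  0.003 -0.976]] [ 0.36  0.42  0.09  2.25 -0.45  0.29  2.4 ] [-0.91865928  0.28689499  0.48166968]
```

Call:
jog_arm([
  [-0.12, -0.1, 0.027, 0, 0, 0, 0],
  [-0.12, 0, 0.027, 0, 0, 0, 0],
  [-0.12, 0, 0.027, 0, 0, 0, 0],
  [-0.1, 0, 0.022, 0, 0, 0, 0],
  [0, 0, 0, 0, 0, 0, 0],
])

```text
clock: 5.25
ee_pos: [480.0, -241.6, 147.4]
tool_rot: [0.109, 0.015, 0.994, -0.0]
ft_force: [0.2, -0.2, 0.3]
grip_width: -0.0
finger_force: 0.0
```

Call:
jog_arm([
  [-0.05, 0, 0.011, 0, 0, 0, 0],
  [-0.05, 0, 0.011, 0, 0, 0, 0],
  [-0.05, 0, 0.011, 0, 0, 0, 0],
  [0, 0, 0, 0, 0, 0, 0],
  [0, 0, 0, 0, 0, 0, 0],
])

```text
clock: 5.67
ee_pos: [483.1, -241.1, 147.3]
tool_rot: [0.109, 0.014, 0.994, -0.0]
ft_force: [0.2, -0.6, -0.1]
grip_width: 0.0
finger_force: 0.0
```

Call:
jog_arm([
  [-0.05, 0, 0.011, 0, 0, 0, 0],
  [-0.05, 0, 0.011, 0, 0, 0, 0],
  [-0.05, 0, 0.011, 0, 0, 0, 0],
  [0, 0, 0, 0, 0, 0, 0],
  [0, 0, 0, 0, 0, 0, 0],
])

```text
clock: 6.08
ee_pos: [486.2, -241.2, 147.4]
tool_rot: [0.109, 0.014, 0.994, -0.0]
ft_force: [0.2, 0.5, -0.4]
grip_width: 0.2
finger_force: 0.0
```

Call:
jog_arm([
  [-0.05, 0, 0.011, 0, 0, 0, 0],
  [-0.05, 0, 0.011, 0, 0, 0, 0],
  [0, 0, 0, 0, 0, 0, 0],
  [0, 0, 0, 0, 0, 0, 0],
  [0, 0, 0, 0, 0, 0, 0],
])

```text
clock: 6.5
ee_pos: [488.2, -241.3, 147.3]
tool_rot: [0.109, 0.014, 0.994, -0.0]
ft_force: [0.1, 0.1, -0.3]
grip_width: 0.2
finger_force: 0.0
```

Call:
jog_arm([
  [-0.05, 0, 0.011, 0, 0, 0, 0],
  [-0.05, 0, 0.011, 0, 0, 0, 0],
  [0, 0, 0, 0, 0, 0, 0],
  [0, 0, 0, 0, 0, 0, 0],
  [0, 0, 0, 0, 0, 0, 0],
])

```text
clock: 6.92
ee_pos: [489.0, -241.3, 147.0]
tool_rot: [0.108, 0.015, 0.994, 0.0]
ft_force: [-5.0, -0.6, 2.3]
grip_width: 0.2
finger_force: 2.2
```

Call:
jog_arm([
  [-0.05, 0, 0.011, 0, 0, 0, 0],
  [-0.05, 0, 0.011, 0, 0, 0, 0],
  [0, 0, 0, 0, 0, 0, 0],
  [0, 0, 0, 0, 0, 0, 0],
  [0, 0, 0, 0, 0, 0, 0],
])

```text
clock: 7.33
ee_pos: [491.0, -241.3, 147.0]
tool_rot: [0.108, 0.014, 0.994, 0.0]
ft_force: [-5.0, -0.4, 4.0]
grip_width: 0.0
finger_force: 2.8
```

Call:
jog_arm([
  [-0.05, 0, 0.011, 0, 0, 0, 0],
  [-0.05, 0, 0.011, 0, 0, 0, 0],
  [0, 0, 0, 0, 0, 0, 0],
  [0, 0, 0, 0, 0, 0, 0],
  [0, 0, 0, 0, 0, 0, 0],
])

```text
clock: 7.75
ee_pos: [492.0, -241.3, 146.9]
tool_rot: [0.107, 0.015, 0.994, 0.001]
ft_force: [-8.2, -0.1, 4.6]
grip_width: 0.2
finger_force: 3.8
```

Call:
jog_arm([
  [-0.05, 0, 0.011, 0, 0, 0, 0],
  [-0.03, 0, 0.007, 0, 0, 0, 0],
  [0, 0, 0, 0, 0, 0, 0],
  [0, 0, 0, 0, 0, 0, 0],
  [0, 0, 0, 0, 0, 0, 0],
])

```text
clock: 8.17
ee_pos: [493.6, -241.4, 146.8]
tool_rot: [0.107, 0.015, 0.994, 0.001]
ft_force: [-7.4, -0.8, 4.8]
grip_width: 0.1
finger_force: 3.7
```

The force peaked and then dropped at about 5 mm depth, so the catch should be free. I'll retreat straight back and then up.

Call:
jog_arm([
  [0.97, 0, -0.21, 0, 0, 0, 0],
  [0.97, 0, -0.21, 0, 0, 0, 0],
  [0.9, 0, -0.5, 0, 0, 0, 0],
  [0.6, 0, -1, 0, 0, 0, 0],
  [0.5, 0, -1, 0, 0, 0, 0],
])

```text
clock: 8.58
ee_pos: [406.1, -239.0, 187.4]
tool_rot: [0.109, 0.014, 0.994, -0.0]
ft_force: [0.7, -0.5, 0.5]
grip_width: -0.2
finger_force: 0.0
```

Call:
jog_arm([
  [0, 0, -1, 0, 0, 0, 0],
  [0, 0, -1, 0, 0.5, 0, 0],
  [0, 0, 0, 0, 0.8, 0, 0],
  [0, 0, 0, 0, 0.8, 0, 0],
  [0, 0, 0, 0, 0, 0, 0],
])

```text
clock: 9.0
ee_pos: [404.3, -239.4, 227.9]
tool_rot: [0.002, 0.012, 1.0, -0.0]
ft_force: [1.3, 0.3, 0.7]
grip_width: -0.0
finger_force: 0.0
```

Call:
jog_arm([
  [0, 0, 0, 0, 0, 0, 0],
  [0, 0, 0, 0, 0, 0, 0],
  [0, 0, 0, 0, 0, 0, 0],
  [0, 0, 0, 0, 0, 0, 0],
  [0, 0, 0, 0, 0, 0, 0],
])

```text
clock: 9.42
ee_pos: [396.8, -239.1, 226.2]
tool_rot: [-0.001, 0.015, 1.0, 0.002]
ft_force: [-0.4, 0.5, 0.2]
grip_width: -0.2
finger_force: 0.0
```

```bash
cat > door.py <<'E'
from h import *
def door(n='top'):
    im,d=bot.get_image(n); P=pts(n,d); hsv=cv2.cvtColor(im,cv2.COLOR_RGB2HSV)
    g=(cv2.inRange(hsv,(65,90,20),(90,255,255))>0)&(d>0)&(P[...,2]>170)&(P[...,2]<200)&(abs(P[...,0]-430)<200)&(abs(P[...,1]+320)<200)
    q=P[g][:,:2].astype(np.float32); r=cv2.minAreaRect(q) if len(q)>5 else None
    return im,len(q),r,(cv2.boxPoints(r).round() if r else None)
E
python3 - <<'E'
from door import *
o,p,m=st(); print(o['clock'],p,m.round(3),np.round(o['joint_pos'],2),o['ft_force'])
im,n,r,b=door('top'); print(n,r,b); cv2.imwrite('pics/t3.png',im[...,::-1])
im,n,r,b=door('scene'); print(n,r,b); cv2.imwrite('pics/s3.png',cv2.resize(im[130:290,290:470,::-1],None,fx=3,fy=3))
E
```

```text
9.4167 [ 396.77111048 -239.05225176  226.18460697] [[-1.     0.03  -0.002]
 [ 0.03   1.     0.003]
 [ 0.002  0.003 -1.   ]] [ 0.21  0.28  0.29  2.19 -0.13  0.69  2.13] [-0.39035856  0.54869566  0.19472482]
213 ((472.09014892578125, -335.21142578125), (16.899354934692383, 106.73109436035156), 28.416427612304688) [[ 439. -292.]
 [ 490. -386.]
 [ 505. -378.]
 [ 454. -284.]]
495 ((460.1113586425781, -310.9354248046875), (22.24958610534668, 167.08718872070312), 28.748987197875977) [[ 410. -243.]
 [ 491. -390.]
 [ 510. -379.]
 [ 430. -232.]]
```

View pics/t3.png

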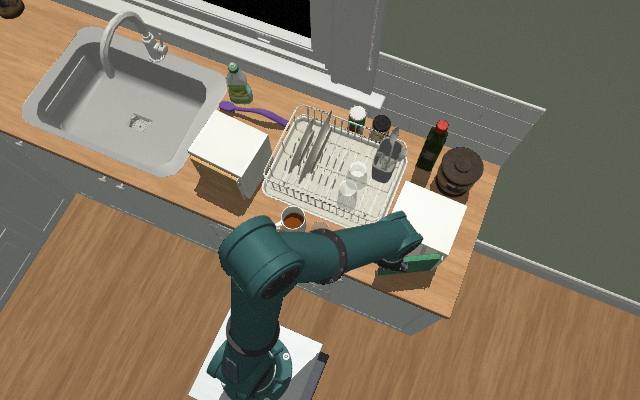

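The top view shows the green door ajar, with its top edge running from about (378,270) to (438,262). That is about 0.5 rad, with the free edge near (420,-237). I'll move over the gap and lower the fingers behind the door.

Call:
jog_arm([
  [-1, -0.1, 0, 0, 0, 0, 0],
  [-1, -0.1, 0, 0, 0, 0, 0],
  [-1, -0.1, 0, 0, 0, 0, 0],
  [-0.9, -0.1, 0, 0, 0, 0, 0],
  [0, 0, 0.3, 0, 0, 0, 0],
])

```text
clock: 9.93
ee_pos: [480.7, -250.0, 221.3]
tool_rot: [0.002, 0.013, 1.0, 0.0]
ft_force: [1.5, 0.6, -0.5]
grip_width: -0.0
finger_force: 0.0
```

Run:
```python
from door import *
o,p,m=st(); print(o['clock'],p,m.round(3),np.round(o['joint_pos'],2),o['ft_force'])
im,n,r,b=door('scene'); print(n,r,b); cv2.imwrite('pics/s4.png',cv2.resize(im[130:290,290:470,::-1],None,fx=3,fy=3))
```

```text
9.9333 [ 480.71747646 -249.99104293  221.29166134] [[-1.     0.026  0.005]
 [ 0.026  1.     0.   ]
 [-0.005  0.001 -1.   ]] [ 0.19  0.38  0.28  2.04 -0.16  0.73  2.11] [ 1.49687256  0.5550378  -0.53072057]
490 ((459.8997802734375, -311.60003662109375), (20.26610565185547, 166.40655517578125), 28.08739471435547) [[ 412. -243.]
 [ 490. -390.]
 [ 508. -380.]
 [ 430. -233.]]
```

View pics/s4.png

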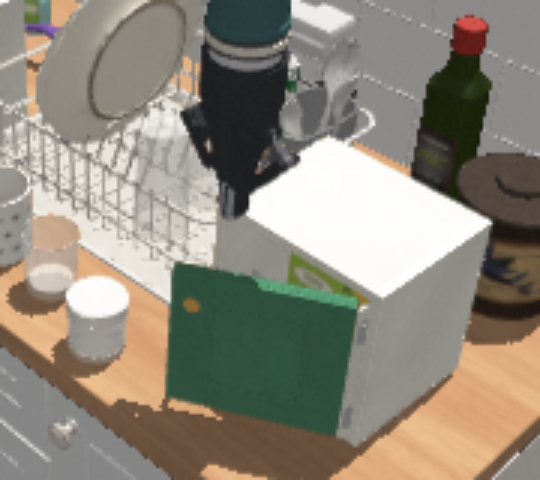

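The crop shows the door ajar with the fingertips at (235,205), above the gap behind it. The jar, tumbler and mug have not moved. Now I'll descend.

Call:
jog_arm([
  [0.4, 0.1, 0.7, 0, 0, 0, 0],
  [0.1, 0, 1, 0, 0, 0, 0],
  [0, 0, 1, 0, 0, 0, 0],
  [0, 0, 0.7, 0, 0, 0, 0],
  [0, 0, 0, 0, 0, 0, 0],
])

```text
clock: 10.4
ee_pos: [461.4, -245.4, 149.5]
tool_rot: [-0.005, 0.015, 1.0, 0.003]
ft_force: [-0.3, 0.8, -0.5]
grip_width: 0.0
finger_force: 0.0
```

Call:
jog_arm([
  [0.33, -0.18, 0, 0, 0, 0, 0],
  [0.33, -0.18, 0, 0, 0, 0, 0],
  [0.33, -0.18, 0, 0, 0, 0, 0],
  [0.33, -0.18, 0, 0, 0, 0, 0],
  [0.33, -0.18, 0, 0, 0, 0, 0],
])

```text
clock: 10.82
ee_pos: [431.4, -264.6, 153.1]
tool_rot: [-0.0, 0.014, 1.0, 0.001]
ft_force: [0.7, 0.2, 1.0]
grip_width: 0.0
finger_force: 0.3
```

Call:
jog_arm([
  [0.28, -0.19, 0, 0, 0, 0, 0],
  [0.28, -0.19, 0, 0, 0, 0, 0],
  [0.28, -0.19, 0, 0, 0, 0, 0],
  [0.28, -0.19, 0, 0, 0, 0, 0],
  [0.28, -0.19, 0, 0, 0, 0, 0],
])

```text
clock: 11.23
ee_pos: [402.9, -282.3, 152.3]
tool_rot: [-0.001, 0.014, 1.0, 0.001]
ft_force: [1.1, 0.0, -0.6]
grip_width: 0.0
finger_force: 0.2
```

Run:
```python
from door import *
o,p,m=st(); print(o['clock'],p,m.round(3),np.round(o['joint_pos'],2),o['ft_force'])
im,n,r,b=door('scene'); print(n,r,b)
```

```text
11.2333 [ 402.8965104  -282.33152027  152.28657969] [[-1.     0.028 -0.002]
 [ 0.028  1.     0.003]
 [ 0.002  0.003 -1.   ]] [ 0.34  0.44  0.23  2.2  -0.2   0.53  2.27] [ 1.12338189  0.01773328 -0.57983279]
522 ((430.20458984375, -332.1132507324219), (21.07027816772461, 166.22679138183594), 53.24370574951172) [[ 357. -291.]
 [ 490. -390.]
 [ 503. -373.]
 [ 370. -274.]]
```

Call:
jog_arm([
  [0.28, -0.22, 0, 0, 0, 0, 0],
  [0.27, -0.23, 0, 0, 0, 0, 0],
  [0.25, -0.25, 0, 0, 0, 0, 0],
  [0.24, -0.26, 0, 0, 0, 0, 0],
  [0.22, -0.26, 0, 0, 0, 0, 0],
])

```text
clock: 11.7
ee_pos: [376.9, -306.1, 152.2]
tool_rot: [-0.001, 0.014, 1.0, 0.001]
ft_force: [1.3, 0.2, -0.5]
grip_width: 0.1
finger_force: 0.2
```

Call:
jog_arm([
  [0.2, -0.28, 0, 0, 0, 0, 0],
  [0.18, -0.28, 0, 0, 0, 0, 0],
  [0.15, -0.28, 0, 0, 0, 0, 0],
  [0.13, -0.27, 0, 0, 0, 0, 0],
  [0.1, -0.25, 0, 0, 0, 0, 0],
])

```text
clock: 12.12
ee_pos: [361.2, -333.0, 152.2]
tool_rot: [-0.001, 0.014, 1.0, 0.001]
ft_force: [0.7, 0.6, 0.4]
grip_width: -0.5
finger_force: 0.2
```

Call:
jog_arm([
  [0.08, -0.22, 0, 0, 0, 0, 0],
  [0.06, -0.2, 0, 0, 0, 0, 0],
  [0.04, -0.16, 0, 0, 0, 0, 0],
  [0.02, -0.12, 0, 0, 0, 0, 0],
  [0, -0.06, 0, 0, 0, 0, 0],
])

```text
clock: 12.53
ee_pos: [356.9, -347.7, 152.1]
tool_rot: [-0.001, 0.014, 1.0, 0.002]
ft_force: [-0.3, 1.0, -0.5]
grip_width: 0.0
finger_force: 0.2
```

Run:
```python
from door import *
o,p,m=st(); print(o['clock'],p,m.round(3),np.round(o['joint_pos'],2),o['ft_force'])
im,n,r,b=door('scene'); print(n,r,b)
```

```text
12.5333 [ 356.90518837 -347.72065606  152.13900399] [[-1.     0.029 -0.003]
 [ 0.029  1.     0.003]
 [ 0.003  0.003 -1.   ]] [ 0.51  0.44  0.23  2.18 -0.19  0.54  2.42] [-0.28505617  0.95936582 -0.45484899]
407 ((407.717041015625, -374.94482421875), (17.711679458618164, 170.64254760742188), 85.21822357177734) [[ 322. -377.]
 [ 492. -391.]
 [ 493. -373.]
 [ 323. -359.]]
```

The door is at about 1.5 rad. I'll move off to the left, then up.

Call:
jog_arm([
  [0, 0.3, 0, 0, 0, 0, 0],
  [-0.3, 0.8, 0, 0, 0, 0, 0],
  [-0.3, 0.8, 0, 0, 0, 0, 0],
  [-0.5, 0.6, -0.8, 0, 0, 0, 0],
  [-0.5, 0.5, -1, 0, 0, 0, 0],
])

```text
clock: 13.0
ee_pos: [389.7, -285.7, 187.3]
tool_rot: [-0.003, 0.014, 1.0, 0.003]
ft_force: [1.2, -0.4, 0.1]
grip_width: 0.2
finger_force: 0.0
```

Call:
jog_arm([
  [-0.3, 0.6, -1, 0, 0, 0, 0],
  [-0.3, 0.6, -1, 0, 0, 0, 0],
  [-0.3, 0.6, -1, 0, 0, 0, 0],
  [-0.3, 0.6, -0.5, 0, 0, 0, 0],
  [0, 0, 0, 0, 0, 0, 0],
])

```text
clock: 13.42
ee_pos: [419.3, -238.9, 260.5]
tool_rot: [0.002, 0.011, 1.0, 0.001]
ft_force: [0.5, 0.3, -0.2]
grip_width: -0.1
finger_force: 0.0
```

Call:
jog_arm([
  [0, 0, 0, 0, 0, 0, 0],
  [0, 0, 0, 0, 0, 0, 0],
  [0, 0, 0, 0, 0, 0, 0],
  [0, 0, 0, 0, 0, 0, 0],
  [0, 0, 0, 0, 0, 0, 0],
])

```text
clock: 13.83
ee_pos: [415.5, -241.9, 257.6]
tool_rot: [-0.002, 0.015, 1.0, 0.002]
ft_force: [0.7, -0.8, -0.1]
grip_width: -0.2
finger_force: 0.0
```

Run:
```python
from door import *
o,p,m=st(); print(o['clock'],p,np.round(o['ft_force'],1),np.abs(o['qd']).max())
im,n,r,b=door('scene'); print(n,r,b); cv2.imwrite('pics/s5.png',im[...,::-1])
```

```text
13.8333 [ 415.54043447 -241.90416078  257.59770571] [ 0.7 -0.8 -0.1] 0.006710347751457283
471 ((408.7536926269531, -375.2306823730469), (17.787235260009766, 170.0767364501953), 86.28678894042969) [[ 323. -379.]
 [ 493. -390.]
 [ 494. -372.]
 [ 324. -361.]]
```

View pics/s5.png

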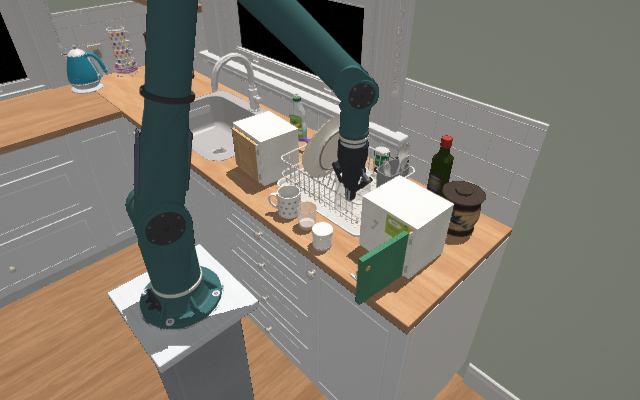

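The green door stands wide open at (383,268). The oak cupboard at (265,147) is shut, the mug, tumbler and jar are where they were, and the gripper at (352,170) is clear of everything. Handing in.

```bash
python3 -c "
from bench import bot
print(bot.finish_job())"
```

```text
the job is handed in; nothing more can be done
None
```

The green door was pressed at the brass mark, sprang ajar by itself, was pushed open from behind to about 1.5 rad and left standing there; the oak cupboard stayed shut, the mug, jar and tumbler were untouched, and I handed the job in at about 14 s (no verdict was returned).

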